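# Press the assembly square into the open corner of a frame joint and hold it

## Task

Check the frame joint on the bench: of the two inside corners between stud and plate, one is taken up by a glued-in wooden block and the other is open. Take the dark metal assembly square by its knob, set it flat on the bench in the open corner and press it home until one outer face bears flush on the stud and the other on the plate. Finish while still holding it pressed firmly against both, and leave the tape measure, the wax tin and the block plane where they are.

Things in the scene. Friction and masses are not known exactly. Their poses are not given: they have to be found in the camera images.
- square: Loose dark metal assembly square, 0.3 to 0.5 kg: flat triangle frame of two legs (150 mm long, 22 wide, 25 high) and a diagonal brace (34 wide, 13 high), with a round knob mid-brace. Origin: on the knob axis at the underside. Outer faces: planes x = +75 and y = +75 mm of its frame, each 150 mm long, meeting at the heel (+75, +75). Symmetric about the diagonal: fits a left or a right corner. Its metal slides easily (friction about 0.2).
- knob (a point): Grasp point on the upright round knob of the square: on its axis, 47 mm above the underside of the square. The knob is 32 mm in diameter and reaches from 17 to 66 mm above the underside; a 42 mm washer lies below it from 13 to 17 mm, and the square's legs (tops at 25 mm) stay 53 mm or more from the knob's axis.
- heel (a point): The heel of the square: the outer right-angled corner where its two outer faces meet, at the underside.
- stud: Wooden stud lying on the bench, 160 long x 45 wide x 45 mm high, fixed. Origin: centre of its end at the plate, at bench level. Its +x points along the stud towards the plate (away from the robot): it covers x from -160 to 0 and y from -22.5 to +22.5 mm; the near face of the plate is the plane x = 0 of this frame.
- plate: Wooden plate lying on the bench across the end of the stud, 300 mm long along its own y, 45 wide, 45 mm high, fixed. Origin: middle of its face towards the robot, at bench level; axes parallel to those of the stud. The stud stands up to 40 mm off the middle of the plate. Stud and plate form a T with two inside corners.
- corner_left (a point): Inside corner of stud and plate on the stud's left (+y) side, at bench level: x = 0, y = +22.5 mm in the stud's frame.
- corner_right (a point): Inside corner of stud and plate on the stud's right (-y) side, at bench level: x = 0, y = -22.5 mm in the stud's frame.
- block_centre (a point): Centre of the dark wooden corner block, 90 mm along the stud x 55 mm along the plate x 32 mm high, glued fast in one of the two corners (left or right, it varies). The other corner is the open one, also marked with a pencil tick on top of the plate.
- tape_measure: Bystander: pocket tape measure, 37 x 92 x 64 mm, loose; origin at its underside.
- wax_tin: Bystander: round tin, 69 mm across, 36 mm high, loose; origin at its underside.
- block_plane: Bystander: block plane, 160 x 50 x 50 mm, loose; origin at its underside.
Mind the look-alikes: they are no part of the job. Leave any green or purple look-alike of the stud alone.

How it is judged:
At the end, for the whole second after the job is handed in: The square lies flat (tilt under 0.06 rad, heel under 6 mm above the bench) in the open corner, its heel within 4 mm of the corner and its faces within 0.025 rad of stud and plate, at rest, and the gripper presses it so that it bears with more than 2 N on the stud and more than 2 N on the plate (((horizontal distance between heel and corner_left below 0.004 m and angle between the x axis of square and the y axis of stud, either way round below 0.025 rad) or (horizontal distance between heel and corner_right below 0.004 m and angle between the x axis of square and the x axis of stud, either way round below 0.025 rad)) and contact force between square and stud above 2 N and contact force between square and plate above 2 N and contact force between the fingers and square above 2 N and height (world z) of heel below 0.006 m and angle between square's own z axis and vertical below 0.06 rad and linear speed of square below 0.01 m/s); the arm keeps its last pose, push and grip.
It fails at once if the tape measure is moved by more than 30 mm (distance of tape_measure from where it was at the start of the episode above 0.03 m).
It fails at once if the wax tin is moved by more than 30 mm (distance of wax_tin from where it was at the start of the episode above 0.03 m).
It fails at once if the block plane is moved by more than 30 mm (distance of block_plane from where it was at the start of the episode above 0.03 m).
It also fails if it takes over 48 s, if anything falls off the work surface, if the arm or the gripper's body presses on something with over 40 N, if the wrist force passes 120 N, or if a joint passes its speed limit or range.

## Robot

A 6-joint arm with a two-finger parallel gripper is mounted at the origin on a cart in front of the work surface, level with it; the furniture and walls round the work are solid. World frame = base frame: x ahead of the robot, y to its left, z up, the work surface at z = 0. Lengths are in m, angles in rad, forces in N, time in s.
With the tool pointing down it reaches from about 0.3 to 0.775 m from the base axis. Payload 14.6 kg.
Tool frame: the origin (TCP) lies at the very end of the fingers, on their centre line; the grasp point (between the pads) lies 19 mm behind it; y points along the fingers, z is the direction in which the jaws open and shut, and the axes are right-handed (so a half turn about y gives the same grasp; the last joint's range is limited). The gripper opens to 94 mm and grips with 3 to 60 N. Pads are 16 mm wide; open, the fingers measure 119 mm over their backs; the gripper's body (75 mm by 177 mm) begins 78 mm behind the grasp point.
Start: joints at [-1.345, 0.3, 1.521, -0, 1.321, -0.067], TCP at [0.159, -0.527, 0.205] pointing down, gripper open.
Joint ranges: [-3.03, 3.03], [-0.79, 2.21], [0.23, 2.52], [-1.04, 4.18], [0, 3.07], [-2.55, 2.55]. Speed limits (rad/s): [2.22, 2.22, 2.57, 3.14, 3.14, 3.14].

## Interface

Orientations are given as [roll, pitch, yaw] about the fixed x, y, z axes, in that order (R = Rz(yaw) Ry(pitch) Rx(roll)).
In Python, from station import get_obs, camera, job gives the robot as it stands.
- The arm moves only by the tool step_arm, never from a script. Its argument "targets" is a list of rows, each a list of 6 numbers: the shift along the tool's x, y, z in mm, then the turn, a rotation vector about the tool's x, y, z in degrees. In form: [[dx, dy, dz, rx, ry, rz], ...]. A call has 1 to 12 rows; each row shifts and turns the commanded pose from where the row before left it, along the tool's axes as they then stand; what a row does not reach is not made up. A row lasts 1/8 s, in which the tool goes at most 62.5 mm and 10.7 degrees, less where a joint would pass 70% of its speed; a pose out of reach is approached as far as the arm can. A call is refused whole if a number of a shift passes 62.5 or a number of a turn 10.7, either way. A call with a gripper value outside its range is refused whole. "gripper" is the opening, from -1 (shut) to 1 (fully open), set as the call begins (left out, the last holds). The fingers move at their own pace and stop on an object; "squeeze" is the grip in N (left out, the last holds). Time passes only in rows, so rows that do not move let the fingers close. It gives the time, the measured TCP pose, the force and the opening at its end, in the units of the state.
- get_obs(): the state, without advancing time (a new reading comes with each control period).
- camera(name): name is "scene" or "side" or "wrist"; returns a dict with "pixels" (400x640x3 uint8, red, green, blue), "intrinsics" (3x3 intrinsics, pixels), "k1" (the pictures are not rectified: a ray, as slopes to the right and down, at radius r is drawn at 1 + k1 r^2 times it, then the intrinsics apply), "R" (3x3) and "t" (3): a world point X has camera coordinates R X + t; the wrist camera has in their place "tool_from_camera" (4x4, takes a point from camera to tool coordinates, whose origin is the TCP and whose axes are the tool frame's). Camera axes: x right, y down, z forward; pixel columns grow to the right and rows downward; lengths in m; the calibration is good to about 2 mm. A picture is of the moment at which its call begins: read the wrist's pose just before it. There is no depth.
- job.hand_in(): hands the job in, once; it reports no verdict.
The state is a dict: "time_s": time; "qpos": joint angles; "joint_vel": joint speeds; "tau": joint torques, N m; "ee_pos": TCP position; "eef_rot": TCP orientation; "force": force on the tool from outside, world axes, zero at the start; "moment": the same for the moment, N m; "grip_width": finger opening in m.
Only numpy, scipy, OpenCV 4.12 (cv2) and the standard library are available. Lean on these libraries where they do the work, as an engineer would, in place of code of your own. Each camera call takes 0.05 s, during which the arm holds its last target.

## Working session

There is one attempt and no reset: what is moved stays moved. The work goes in short steps, Python scripts to look and compute and a tool call to move; the robot and the scene stay as the last step left them, time stands still between calls to the robot, and variables do not carry over. Pictures are saved under pics/ and viewed, and the job is handed in when it is done.

Besides the shell and the picture viewer there is one more tool, called as a command line: name --pt "numbers of a row" for each row, then --argument value for the rest. step_arm: Moves the arm, as the interface text tells. Its arguments: {"type":"object","properties":{"targets":{"type":"array","items":{"type":"array","items":{"type":"number"}}},"gripper":{"type":"number"},"squeeze":{"type":"number"}},"required":["targets"]}

```bash
mkdir -p pics; ls; python3 - <<'E'
from station import get_obs, camera
import cv2
print(get_obs())
for n in ["scene","side","wrist"]:
    c=camera(n); cv2.imwrite(f"pics/{n}0.png",c["pixels"][:,:,::-1]); print(n,{k:v for k,v in c.items() if k!="pixels"})
E
```

```text
pics
{'time_s': 0.0, 'qpos': array([-1.34461152e+00,  3.00462888e-01,  1.52157983e+00,  8.93284404e-06,
        1.32070259e+00, -6.66008000e-02]), 'joint_vel': array([ 8.15429167e-05, -3.24550216e-04,  9.31787497e-04,  2.36872089e-03,
        1.16953064e-03, -5.29129608e-05]), 'tau': array([-1.57579752e-04, -5.31801081e+01, -3.52733588e+01,  7.08321878e-02,
        2.44654709e-02, -7.31837417e-05]), 'ee_pos': array([ 0.15868111, -0.52633736,  0.20489137]), 'eef_rot': array([-1.57194585e+00,  8.53439078e-05, -2.84880931e+00]), 'force': array([0.48923297, 0.76192564, 0.06677373]), 'moment': array([-0.0280002 ,  0.00349954, -0.05156397]), 'grip_width': 0.09400949620183892}
scene {'intrinsics': array([[520.292296  ,   0.        , 322.52750534],
       [  0.        , 520.292296  , 194.67567967],
       [  0.        ,   0.        ,   1.        ]]), 'k1': -0.0968540089308277, 'R': array([[-0.79634916, -0.60483329,  0.00217223],
       [-0.47598283,  0.62447517, -0.61925044],
       [ 0.37318677, -0.49417351, -0.78519053]]), 't': array([0.46727663, 0.35371159, 1.36086205])}
side {'intrinsics
[... 252 characters left out ...]
538491,  0.55700077, -0.82379862],
       [ 0.17196829, -0.80572287, -0.56677823]]), 't': array([0.60364254, 0.15065549, 1.11731162])}
wrist {'intrinsics': array([[300.5213386 ,   0.        , 318.35059964],
       [  0.        , 300.5213386 , 201.05246453],
       [  0.        ,   0.        ,   1.        ]]), 'k1': -0.03490803293030089, 'tool_from_camera': array([[ 2.23607476e-04,  9.72938584e-01,  2.31063761e-01,
        -6.64107787e-02],
       [ 4.74556736e-04, -2.31063844e-01,  9.72938474e-01,
        -1.79376551e-01],
       [ 9.99999862e-01, -1.07903452e-04, -5.13382162e-04,
         8.24405221e-04],
       [ 0.00000000e+00,  0.00000000e+00,  0.00000000e+00,
         1.00000000e+00]])}
```

View pics/scene0.png

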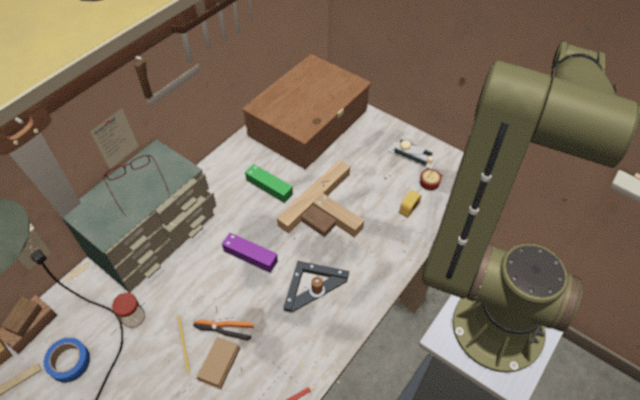

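View pics/side0.png

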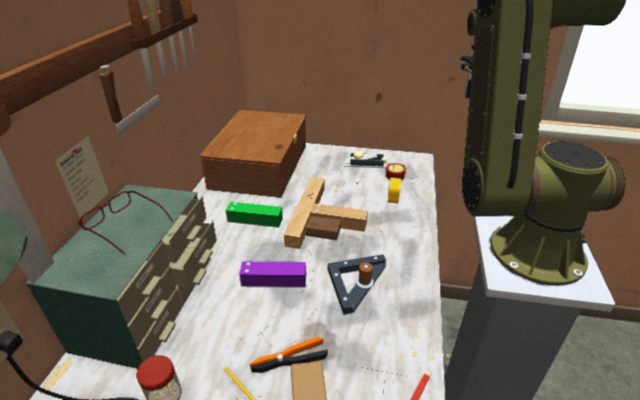

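View pics/wrist0.png

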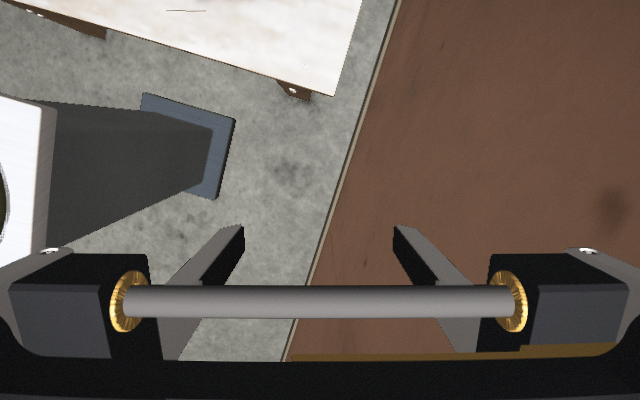

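The open corner looks like the right (−y) one: the dark block sits on the stud's +y side at scene (319,220), and the tick is near (325,187). I'll zoom in to measure.

```bash
python3 - <<'E'
import cv2
a=cv2.imread("pics/scene0.png"); b=cv2.imread("pics/side0.png")
cv2.imwrite("pics/s_z.png",cv2.resize(a[130:320,260:460],None,fx=3.1,fy=3.1,interpolation=cv2.INTER_CUBIC))
cv2.imwrite("pics/d_z.png",cv2.resize(b[140:320,220:440],None,fx=3.3,fy=3.3,interpolation=cv2.INTER_CUBIC))
E
```

```text
(no output)
```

View pics/s_z.png

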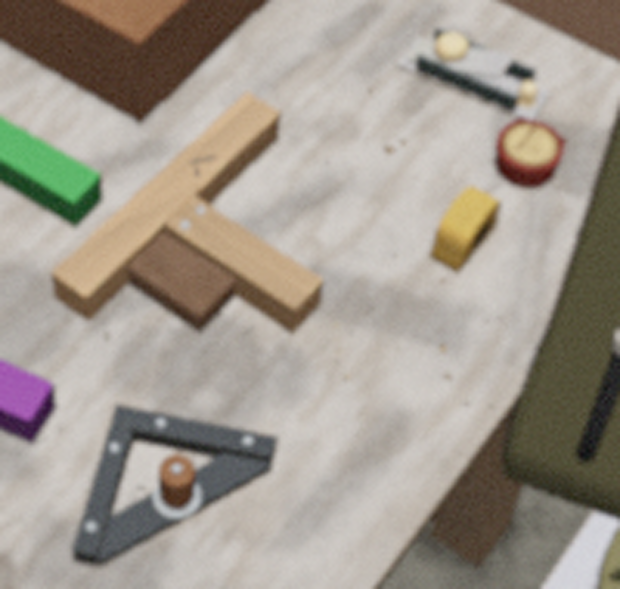

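View pics/d_z.png

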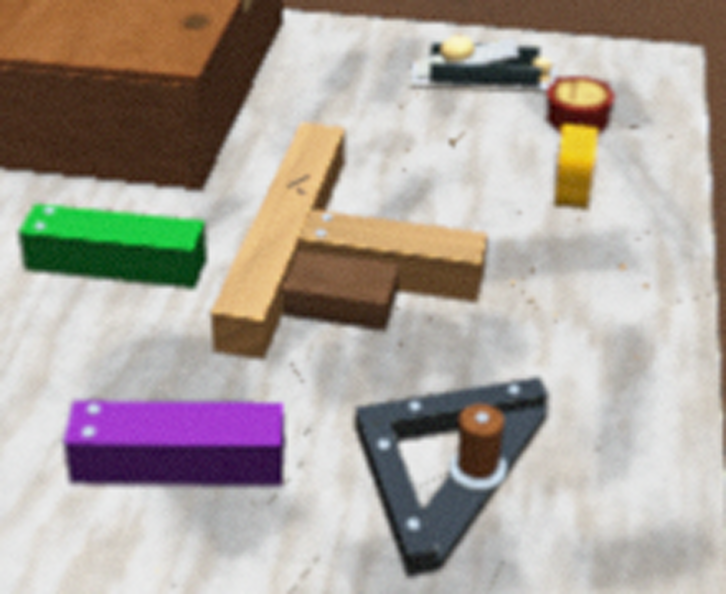

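```bash
cat > h.py <<'E'
import numpy as np, cv2
from scipy.spatial.transform import Rotation as Ro
from station import get_obs, camera
def ray(c,px,obs=None):
    K=c["intrinsics"]; d=np.array([c["k1"],0,0,0.])
    p=cv2.undistortPoints(np.array([[px]],float),K,d)[0,0]
    v=np.array([p[0],p[1],1.])
    if "R" in c:
        R=c["R"];o=-R.T@c["t"];return o,R.T@v
    T=c["tool_from_camera"];Rt=Ro.from_euler("xyz",obs["eef_rot"]).as_matrix()
    return obs["ee_pos"]+Rt@T[:3,3],Rt@T[:3,:3]@v
def onz(c,px,z,obs=None):
    o,v=ray(c,px,obs);return (o+v*(z-o[2])/v[2])[:2]
def proj(c,X,obs=None):
    X=np.asarray(X,float)
    if "R" in c: q=c["R"]@X+c["t"]
    else:
        T=c["tool_from_camera"];Rt=Ro.from_euler("xyz",obs["eef_rot"]).as_matrix()
        q=T[:3,:3].T@(Rt.T@(X-obs["ee_pos"])-T[:3,3])
    return cv2.projectPoints(q.reshape(1,1,3),np.zeros(3),np.zeros(3),c["intrinsics"],np.array([c["k1"],0,0,0.]))[0].ravel()
E
python3 - <<'E'
from h import *
s=camera("scene");d=camera("side")
S=lambda p:(p[0]/3.1+260-.3,p[1]/3.1+130-.3)
D=lambda p:(p[0]/3.3+220-.3,p[1]/3.3+140-.3)
P={"plL far":(.045,(54,274),(213,315)),"plL near":(.045,(93,292),(265,321)),"plR far":(.045,(248,92),(303,124)),"plR near":(.045,(281,112),(345,128)),
"studend L":(.045,(293,306),(477,266)),"studend R":(.045,(322,283),(487,235)),"inner R":(.045,(204,200),(318,212)),
"heel":(.025,(118,407),(357,409)),"tipA":(.025,(275,436),(541,378)),"tipB":(.025,(76,548),(408,564)),"knobtop":(.066,(177,464),(483,412)),
"tape c":(.05,(468,215),(577,150)),"tin":(.036,(530,147),(580,95))}
for k,(z,a,b) in P.items(): print(k,(onz(s,S(a),z)*1e3).round(1),(onz(d,D(b),z)*1e3).round(1))
E
```

```text
plL far [675.8 103.4] [675.7 109.3]
plL near [633.2  97.1] [632.7 108.6]
plR far [ 666.2 -195.6] [ 664.6 -189.8]
plR near [ 623.  -193.8] [ 622.8 -190.1]
studend L [474.6  -3.7] [473.2   4.8]
studend R [467.9 -41.9] [469.3 -40.7]
inner R [616.6 -54.1] [620.7 -47. ]
heel [544.  171.5] [545.8 173.8]
tipA [413.2 109.8] [410.3 112.4]
tipB [484.7 302.5] [485.4 315.5]
knobtop [451.7 203.3] [449.  202.2]
tape c [ 398.7 -191.8] [ 398.8 -184.5]
tin [ 397.9 -316.3] [ 400.3 -311.5]
```

Both views agree: the square is at about (0.448, 0.206) with yaw about −65°, the corner at about (0.624, −0.047) with yaw about −2°. Next I plan a hover above the knob.

```bash
cat >> h.py <<'E'
def tool_R(jaw):  # tool pointing down, jaw (tool z) at world angle jaw deg
    a=np.radians(jaw); z=np.array([np.cos(a),np.sin(a),0]); y=np.array([0,0,-1.])
    return np.column_stack([np.cross(y,z),y,z])
def plan(p1,jaw,n,p0=None,R0=None):
    o=get_obs()
    if p0 is None: p0=o["ee_pos"]
    if R0 is None: R0=Ro.from_euler("xyz",o["eef_rot"]).as_matrix()
    else: R0=tool_R(R0)
    p=np.array(p0,float);R=R0.copy();rows=[]
    w=Ro.from_matrix(R0.T@tool_R(jaw)).as_rotvec(degrees=True)/n
    for i in range(n):
        s=R.T@(np.array(p1)-p)/(n-i)*1e3
        s=s.round(0); ww=w.round(1); rows.append([float(v) for v in [*s,*ww]])
        p=p+R@s/1e3; R=R@Ro.from_rotvec(ww,degrees=True).as_matrix()
    print(rows); print("end",p.round(4),"jaw",np.degrees(np.arctan2(R[1,2],R[0,2])).round(1),"y",R[:,1].round(3))
E
python3 - <<'E'
from h import *
plan([.45,.205,.22],-20.5,18)
E
```

```text
[[-27.0, -1.0, -34.0, 0.0, -2.9, -0.0], [-29.0, -1.0, -33.0, 0.0, -2.9, -0.0], [-31.0, -1.0, -31.0, 0.0, -2.9, -0.0], [-32.0, -1.0, -30.0, 0.0, -2.9, -0.0], [-34.0, -1.0, -28.0, 0.0, -2.9, -0.0], [-35.0, -1.0, -26.0, 0.0, -2.9, -0.0], [-36.0, -1.0, -25.0, 0.0, -2.9, -0.0], [-37.0, -1.0, -23.0, 0.0, -2.9, -0.0], [-39.0, -1.0, -21.0, 0.0, -2.9, -0.0], [-39.0, -1.0, -19.0, 0.0, -2.9, -0.0], [-40.0, -1.0, -17.0, 0.0, -2.9, -0.0], [-41.0, -0.0, -15.0, 0.0, -2.9, -0.0], [-42.0, -1.0, -12.0, 0.0, -2.9, -0.0], [-43.0, -0.0, -10.0, 0.0, -2.9, -0.0], [-43.0, -1.0, -8.0, 0.0, -2.9, -0.0], [-43.0, -0.0, -6.0, 0.0, -2.9, -0.0], [-44.0, -1.0, -4.0, 0.0, -2.9, -0.0], [-43.0, -0.0, -2.0, 0.0, -2.9, -0.0]]
end [0.4497 0.2048 0.2195] jaw -21.0 y [-0.     0.001 -1.   ]
```

step_arm --pt "-27 -1 -34 0 -2.9 0" --pt "-29 -1 -33 0 -2.9 0" --pt "-31 -1 -31 0 -2.9 0" --pt "-32 -1 -30 0 -2.9 0" --pt "-34 -1 -28 0 -2.9 0" --pt "-35 -1 -26 0 -2.9 0" --pt "-36 -1 -25 0 -2.9 0" --pt "-37 -1 -23 0 -2.9 0" --pt "-39 -1 -21 0 -2.9 0" --gripper 0.5 --squeeze 40

```text
time_s: 1.38
ee_pos: [0.3047, -0.1588, 0.2146]
eef_rot: [-1.57, 0.0, -2.392]
force: [0.0, -0.1, 0.1]
grip_width: 0.0704
```

step_arm --pt "-39 -1 -19 0 -2.9 0" --pt "-40 -1 -17 0 -2.9 0" --pt "-41 0 -15 0 -2.9 0" --pt "-42 -1 -12 0 -2.9 0" --pt "-43 0 -10 0 -2.9 0" --pt "-43 -1 -8 0 -2.9 0" --pt "-43 0 -6 0 -2.9 0" --pt "-44 -1 -4 0 -2.9 0" --pt "-43 0 -2 0 -2.9 0" --pt "0 0 0 0 0 0" --pt "0 0 0 0 0 0"

```text
time_s: 2.75
ee_pos: [0.4494, 0.2043, 0.2192]
eef_rot: [-1.571, -0.001, -1.938]
force: [-0.0, -0.6, 0.5]
grip_width: 0.0701
```

```bash
python3 - <<'E'
from h import *
o=get_obs();print(o["time_s"],o["ee_pos"],o["eef_rot"],o["force"],o["qpos"],o["grip_width"])
c=camera("wrist");cv2.imwrite("pics/w1.png",c["pixels"][:,:,::-1])
E
```

```text
2.75 [0.44937948 0.20428888 0.21923393] [-1.57116986e+00 -5.18540967e-04 -1.93810069e+00] [-0.01797533 -0.57218793  0.53173022] [ 3.52541554e-01  1.62968668e-01  1.65680930e+00 -1.48181696e-04
  1.32243741e+00  7.19882488e-01] 0.07012911855412063
```

View pics/w1.png

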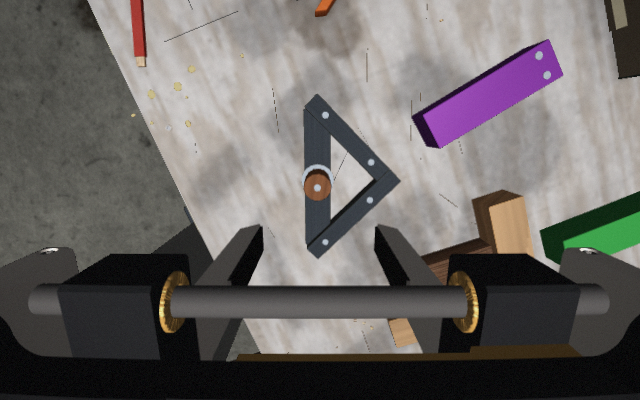

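```bash
python3 - <<'E'
from h import *
o=get_obs();c=camera("wrist");im=c["pixels"];hsv=cv2.cvtColor(im,cv2.COLOR_RGB2HSV)
m=((hsv[...,2]<95)&(im[...,0]<95)).astype(np.uint8); m[:, :290]=0; m[265:]=0; m[:85]=0; m[:,405:]=0
n,l,st,ce=cv2.connectedComponentsWithStats(m); i=1+st[1:,4].argmax(); print(st[i])
cn=max(cv2.findContours((l==i).astype(np.uint8),0,1)[0],key=cv2.contourArea)
h=cv2.approxPolyDP(cv2.convexHull(cn),3,True)[:,0]; print(h.tolist())
for p in h: print(p,(onz(c,p,.025,o)*1e3).round(1),(onz(c,p,0,o)*1e3).round(1))
k=((hsv[...,0]<15)&(hsv[...,1]>100)).astype(np.uint8); k[:,:300]=0;k[:,335:]=0;k[:165]=0;k[205:]=0
ys,xs=np.nonzero(k);print("knob",xs.min(),xs.max(),ys.min(),ys.max())
for z,px in ((.066,(317,187.5)),):print((onz(c,px,z,o)*1e3).round(1))
v=im[80:270,280:410];cv2.imwrite("pics/w1z.png",cv2.resize(v[:,:,::-1],None,fx=4.2,fy=3.1 if 0 else 4.2,interpolation=cv2.INTER_CUBIC)[:, :][:798])
E
```

```text
[ 303   94   97  164 5951]
[[316, 94], [399, 180], [318, 257], [306, 243], [303, 123], [305, 105]]
[316  94] [485.7 305.2] [486.5 307.8]
[399 180] [546.1 171.5] [551.  165.3]
[318 257] [413.3 111. ] [409.2 100.7]
[306 243] [405.6 135.3] [401.1 126.6]
[303 123] [459.  279.7] [458.  280.6]
[305 105] [468.9 298.2] [468.6 300.4]
knob 304 330 169 200
[449.2 206.9]
```

```bash
python3 - <<'E'
import cv2
v=cv2.imread("pics/w1.png")[85:270,290:410];cv2.imwrite("pics/w1y.png",cv2.resize(v,None,fx=3.2,fy=3.2,interpolation=cv2.INTER_CUBIC))
E
```

```text
(no output)
```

View pics/w1y.png

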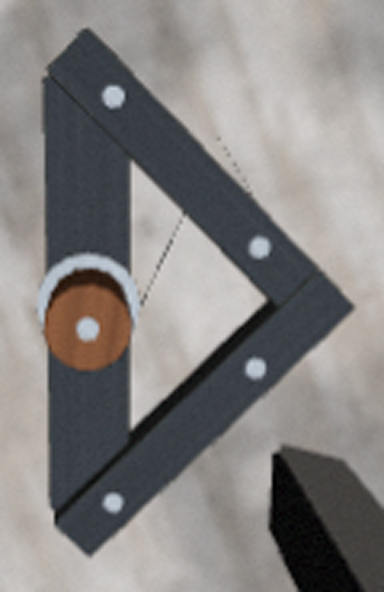

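```bash
python3 - <<'E'
from h import *
plan([.4493,.2073,.1],-20.5,4)
plan([.4493,.2073,.028],-20.5,3,[.4493,.2073,.1],-20.5)
E
```

```text
[[-1.0, 30.0, -0.0, -0.0, -0.1, -0.0], [-1.0, 30.0, -0.0, -0.0, -0.1, -0.0], [-1.0, 30.0, -1.0, -0.0, -0.1, -0.0], [-0.0, 30.0, -0.0, -0.0, -0.1, -0.0]]
end [0.4496 0.2071 0.0996] jaw -20.7 y [ 0. -0. -1.]
[[0.0, 24.0, 0.0, 0.0, 0.0, 0.0], [0.0, 24.0, 0.0, 0.0, 0.0, 0.0], [0.0, 24.0, 0.0, 0.0, 0.0, 0.0]]
end [0.4493 0.2073 0.028 ] jaw -20.5 y [ 0.  0. -1.]
```

step_arm --pt "-1 30 0 0 -0.1 0" --pt "-1 30 0 0 -0.1 0" --pt "-1 30 -1 0 -0.1 0" --pt "0 25 0 0 -0.1 0" --pt "0 20 0 0 0 0" --pt "0 20 0 0 0 0" --pt "0 20 0 0 0 0" --pt "0 16 0 0 0 0" --pt "0 0 0 0 0 0"

```text
time_s: 3.98
ee_pos: [0.4494, 0.2073, 0.0278]
eef_rot: [-1.572, -0.001, -1.931]
force: [0.1, 0.5, -0.2]
grip_width: 0.0704
```

step_arm --pt "0 0 0 0 0 0" --pt "0 0 0 0 0 0" --pt "0 0 0 0 0 0" --pt "0 0 0 0 0 0" --pt "0 0 0 0 0 0" --pt "0 0 0 0 0 0" --gripper -1 --squeeze 40

```text
time_s: 4.72
ee_pos: [0.4498, 0.2079, 0.0286]
eef_rot: [-1.571, 0.0, -1.931]
force: [-1.2, 0.2, 3.1]
grip_width: 0.0314
```

step_arm --pt "0 -10 0 0 0 0" --pt "0 -25 0 0 0 0" --pt "0 -30 0 0 0 0" --pt "0 -30 0 0 0 0" --pt "0 -25 0 0 0 0" --pt "0 0 0 0 0 0"

```text
time_s: 5.48
ee_pos: [0.4504, 0.2081, 0.15]
eef_rot: [-1.568, 0.002, -1.931]
force: [-0.2, -0.5, -3.5]
grip_width: 0.0315
```

```bash
python3 - <<'E'
from h import *
o=get_obs();print(o["force"],o["moment"])
plan([.525,-.142,.148],43.2,12)
c=camera("side");cv2.imwrite("pics/d2.png",c["pixels"][:,:,::-1])
E
```

```text
[-0.21239308 -0.45359579 -3.47731795] [ 0.00716017 -0.01820809 -0.00131918]
[[25.0, 0.0, 16.0, -0.0, -5.3, -0.0], [27.0, 0.0, 14.0, -0.0, -5.3, -0.0], [28.0, 0.0, 11.0, -0.0, -5.3, -0.0], [28.0, 0.0, 9.0, -0.0, -5.3, -0.0], [29.0, 0.0, 6.0, -0.0, -5.3, -0.0], [30.0, 0.0, 3.0, -0.0, -5.3, -0.0], [30.0, 0.0, 0.0, -0.0, -5.3, -0.0], [30.0, 0.0, -2.0, -0.0, -5.3, -0.0], [29.0, 0.0, -5.0, -0.0, -5.3, -0.0], [29.0, 1.0, -8.0, -0.0, -5.3, -0.0], [28.0, 0.0, -10.0, -0.0, -5.3, -0.0], [26.0, 1.0, -13.0, -0.0, -5.3, -0.0]]
end [ 0.5246 -0.1418  0.1478] jaw 43.0 y [ 0.003  0.001 -1.   ]
```

View pics/d2.png

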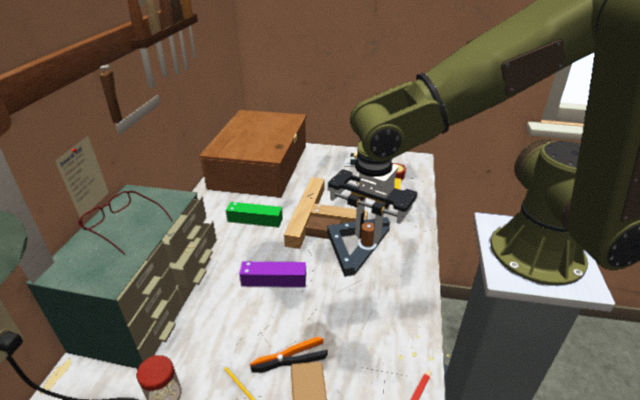

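The square is held level: it hangs at about (358,240), clear of the bench. Now I carry it over the joint.

step_arm --pt "25 0 16 0 -5.3 0" --pt "27 0 14 0 -5.3 0" --pt "28 0 11 0 -5.3 0" --pt "28 0 9 0 -5.3 0" --pt "29 0 6 0 -5.3 0" --pt "30 0 3 0 -5.3 0" --pt "30 0 0 0 -5.3 0" --pt "30 0 -2 0 -5.3 0" --pt "29 0 -5 0 -5.3 0" --pt "29 1 -8 0 -5.3 0" --pt "28 0 -10 0 -5.3 0" --pt "26 1 -13 0 -5.3 0"

```text
time_s: 7.02
ee_pos: [0.5236, -0.1428, 0.1448]
eef_rot: [-1.572, 0.002, -0.818]
force: [0.3, 1.2, -2.2]
grip_width: 0.0316
```

step_arm --pt "0 0 0 0 0 0" --pt "0 0 0 0 0 0"

```text
time_s: 7.28
ee_pos: [0.5235, -0.1415, 0.1454]
eef_rot: [-1.572, 0.002, -0.822]
force: [0.8, 0.2, -2.4]
grip_width: 0.0309
```

```bash
python3 - <<'E'
from h import *
o=get_obs();print(o["time_s"],o["ee_pos"],o["eef_rot"],o["force"],o["moment"],o["qpos"])
c=camera("wrist");cv2.imwrite("pics/w3.png",c["pixels"][:,:,::-1])
c=camera("scene");cv2.imwrite("pics/s3.png",cv2.resize(c["pixels"][130:320,240:460,::-1],None,fx=3,fy=3,interpolation=cv2.INTER_CUBIC))
E
```

```text
7.275 [ 0.52351974 -0.14148068  0.14536739] [-1.57159178  0.00173203 -0.82188747] [ 0.84868932  0.18587714 -2.44402099] [-0.01471066 -0.05328529  0.01834708] [-3.31542498e-01  3.40614227e-01  1.61282713e+00  1.22724894e-04
  1.19005385e+00 -1.08049776e+00]
```

View pics/w3.png

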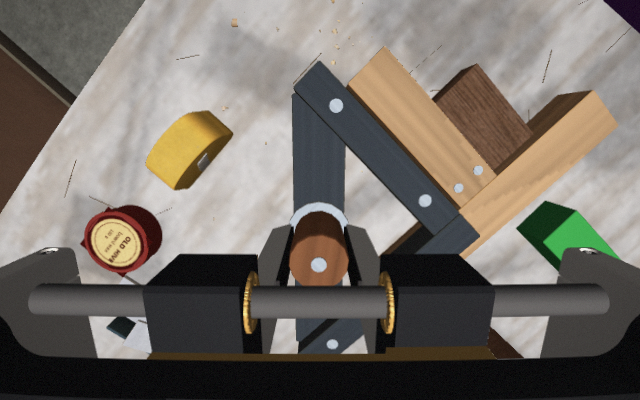

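View pics/s3.png

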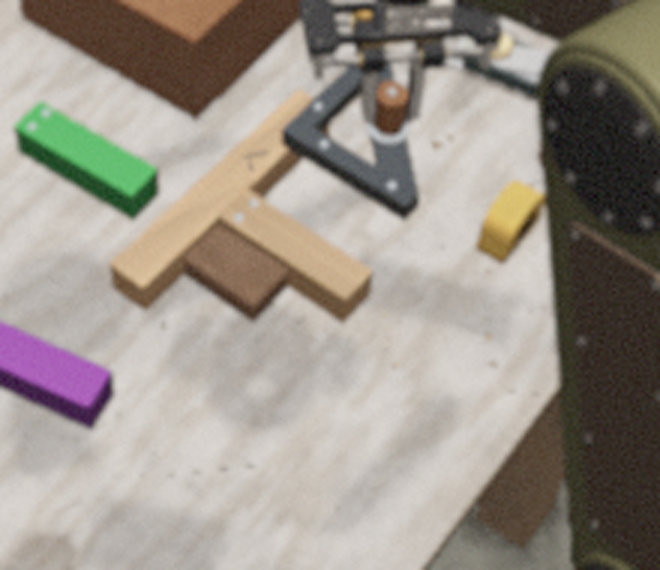

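```bash
python3 - <<'E'
from h import *
o=get_obs();c=camera("wrist")
for n,p in {"stud end L":(384,47),"stud end R":(347,86),"inner L":(497,177),"plate end near":(591,91),"plate end far":(616,122)}.items(): print(n,(onz(c,p,.045,o)*1e3).round(1))
for n,p in {"tip":(319,61),"heel":(480,236),"tipcorner in":(293,93)}.items(): print(n,(onz(c,p,.145-.028+.025,o)*1e3).round(1))
v=c["pixels"][30:270,280:520,::-1];cv2.imwrite("pics/w3z.png",cv2.resize(v,None,fx=2.5,fy=2.5,interpolation=cv2.INTER_CUBIC))
E
```

```text
stud end L [472.   -3.2]
stud end R [471.  -48.2]
inner L [632.2  -8.7]
plate end near [635.4 103.1]
plate end far [676. 104.]
tip [452.6 -65. ]
heel [601.2 -70.4]
tipcorner in [453.4 -88. ]
```

View pics/w3z.png

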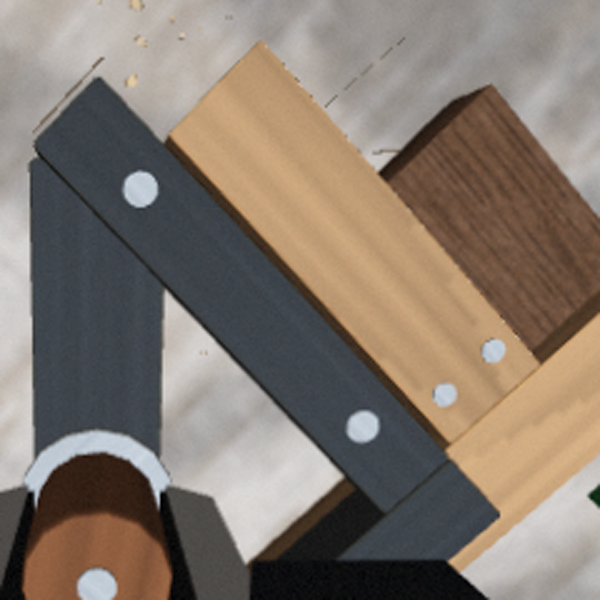

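step_arm --pt "0 30 0 0 0 0" --pt "0 30 0 0 0 0" --pt "0 25 0 0 0 0" --pt "0 15 0 0 0 0" --pt "0 8 0 0 0 0" --pt "0 5 0 0 0 0" --pt "0 2 0 0 0 0" --pt "0 0 0 0 0 0" --pt "0 0 0 0 0 0"

```text
time_s: 8.55
ee_pos: [0.5242, -0.1421, 0.0318]
eef_rot: [-1.57, -0.001, -0.821]
force: [0.1, 0.5, -2.7]
grip_width: 0.0312
```

step_arm --pt "0 1 0 0 0 0" --pt "0 1 0 0 0 0" --pt "0 1 0 0 0 0" --pt "0 0 0 0 0 0" --pt "0 0 0 0 0 0"

```text
time_s: 9.18
ee_pos: [0.5242, -0.1421, 0.0286]
eef_rot: [-1.571, -0.0, -0.821]
force: [-1.5, -0.4, 1.3]
grip_width: 0.031
```

```bash
python3 - <<'E'
from h import *
o=get_obs();print(o["time_s"],o["ee_pos"],o["eef_rot"],o["force"],o["moment"])
c=camera("wrist");cv2.imwrite("pics/w4.png",c["pixels"][:,:,::-1])
E
```

```text
9.175 [ 0.52417474 -0.14207091  0.02860258] [-1.57063785e+00 -3.03328525e-04 -8.20725146e-01] [-1.51678074 -0.41829482  1.329068  ] [-0.00797276  0.05322366  0.04473305]
```

View pics/w4.png

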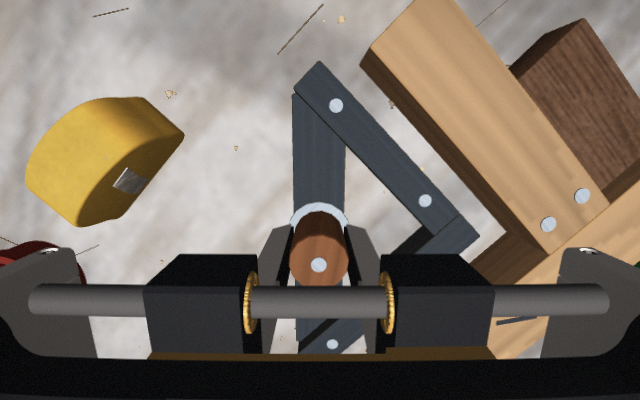

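```bash
python3 - <<'E'
from h import *
o=get_obs();c=camera("wrist")
A=onz(c,(361,63),.045,o);B=onz(c,(554,251),.045,o);t=onz(c,(319,61),.025,o);h=onz(c,(480,236),.025,o)
f=lambda a,b:np.degrees(np.arctan2(*(b-a)[::-1]))
print(A,B,f(A,B),t,h,f(t,h),(B-h)*1e3)
E
```

```text
[ 0.47207313 -0.05514696] [ 0.62866375 -0.04924275] 2.159299784718325 [ 0.45307877 -0.06589064] [ 0.60140857 -0.07131622] -2.094822250454284 [27.25518612 22.07346854]
```

```bash
python3 - <<'E'
import cv2
v=cv2.imread("pics/w4.png")[20:275,340:640];cv2.imwrite("pics/w4z.png",cv2.resize(v,None,fx=2.3,fy=2.3,interpolation=cv2.INTER_CUBIC))
E
```

```text
(no output)
```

View pics/w4z.png

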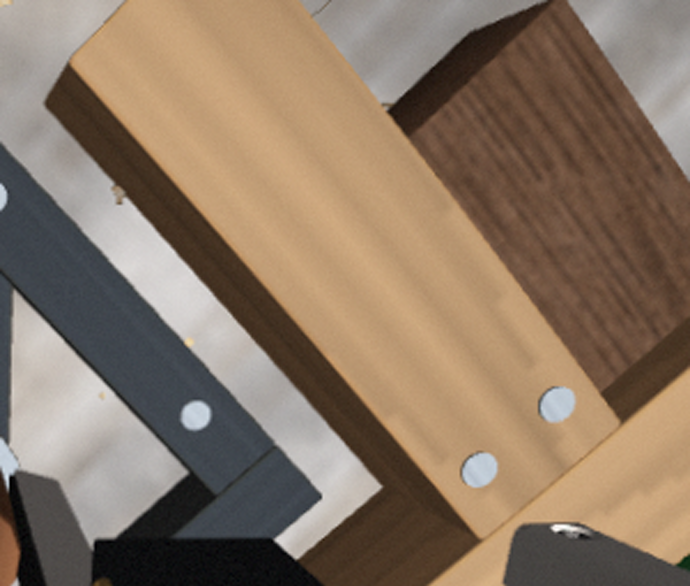

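```bash
python3 - <<'E'
from h import *
o=get_obs();c=camera("wrist")
f=lambda a,b:np.degrees(np.arctan2(*(b-a)[::-1]))
for a,b,z in [((370.4,47.4),(549.6,254.8),.045),((359.6,65.6),(506,232),0)]:
    A=onz(c,a,z,o);B=onz(c,b,z,o);print(A.round(4),B.round(4),f(A,B))
E
```

```text
[ 0.4703 -0.0467] [ 0.6286 -0.0526] -2.132275075372758
[ 0.4706 -0.0461] [ 0.6302 -0.0528] -2.403582092580866
```

step_arm --pt "1 0 4 0 0 0" --pt "1 0 4.5 0 0 0" --pt "1 0 4.5 0 0 0" --pt "1 0 4.5 0 0 0" --pt "1.5 0 4.5 0 0 0" --pt "1.5 0 4 0 0 0" --pt "0 0 0 0 0 0" --pt "0 0 0 0 0 0"

```text
time_s: 10.32
ee_pos: [0.5482, -0.1292, 0.0286]
eef_rot: [-1.57, -0.001, -0.821]
force: [1.3, 0.5, 4.6]
grip_width: 0.0315
```

step_arm --pt "0.7 0 0.7 0 0 0" --pt "0.7 0 0.7 0 0 0" --pt "0.7 0 0.7 0 0 0" --pt "0.7 0 0.7 0 0 0" --pt "0.7 0 0.7 0 0 0" --pt "0 0 0 0 0 0"

```text
time_s: 11.08
ee_pos: [0.551, -0.1295, 0.0286]
eef_rot: [-1.573, 0.003, -0.821]
force: [-15.6, 1.3, 16.2]
grip_width: 0.0312
```

step_arm --pt "-0.7 0 0.7 0 0 0" --pt "-0.7 0 0.7 0 0 0" --pt "-0.7 0 0.7 0 0 0" --pt "-0.7 0 0.7 0 0 0" --pt "0 0 0 0 0 0"

```text
time_s: 11.7
ee_pos: [0.5512, -0.1267, 0.0286]
eef_rot: [-1.574, 0.002, -0.821]
force: [-16.4, -7.6, 14.4]
grip_width: 0.0313
```

step_arm --pt "-0.7 0 0.7 0 0 0" --pt "-0.7 0 0.7 0 0 0" --pt "-0.7 0 0.7 0 0 0" --pt "0 0 0 0 0 0"

```text
time_s: 12.2
ee_pos: [0.5512, -0.1242, 0.0286]
eef_rot: [-1.575, 0.001, -0.821]
force: [-17.2, -11.7, 14.0]
grip_width: 0.0315
```

step_arm --pt "-0.7 0 0.7 0 0 0" --pt "-0.7 0 0.7 0 0 0" --pt "0 0 0 0 0 0" --pt "0 0 0 0 0 0"

```text
time_s: 12.7
ee_pos: [0.5512, -0.1241, 0.0286]
eef_rot: [-1.576, -0.0, -0.822]
force: [-17.5, -26.1, 12.5]
grip_width: 0.0312
```

```bash
python3 - <<'E'
from h import *
o=get_obs();print(o["time_s"],o["ee_pos"],o["eef_rot"],o["force"],o["moment"])
c=camera("wrist");cv2.imwrite("pics/w5.png",c["pixels"][:,:,::-1])
v=c["pixels"][20:275,280:580,::-1];cv2.imwrite("pics/w5z.png",cv2.resize(v,None,fx=2.3,fy=2.3,interpolation=cv2.INTER_CUBIC))
c=camera("scene");cv2.imwrite("pics/s5.png",cv2.resize(c["pixels"][130:260,240:420,::-1],None,fx=4,fy=4,interpolation=cv2.INTER_CUBIC))
E
```

```text
12.7 [ 0.55121547 -0.12410167  0.02860695] [-1.57635197e+00 -4.78691334e-04 -8.21529604e-01] [-17.51836085 -26.06217824  12.4674687 ] [-4.16724215  2.66833446  0.11090258]
```

View pics/w5z.png

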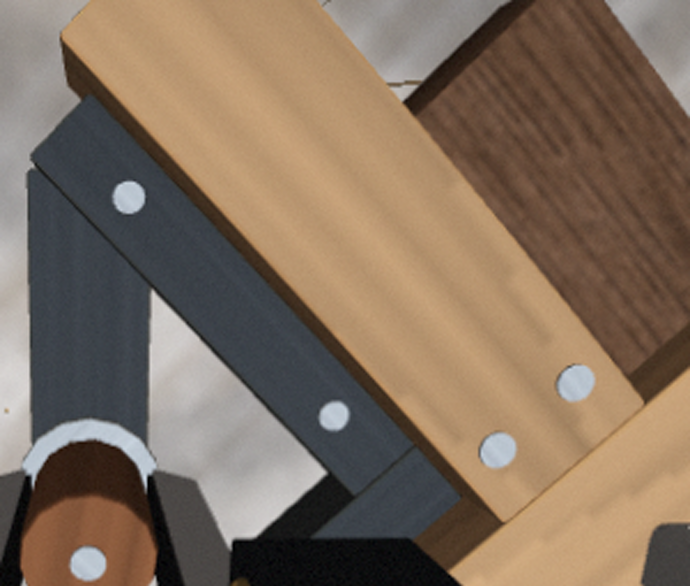

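View pics/s5.png

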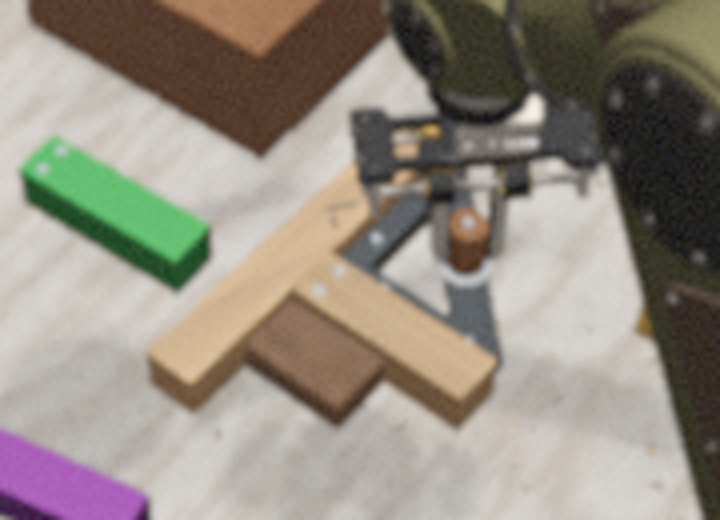

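```bash
python3 - <<'E'
from h import *
o=get_obs();c=camera("wrist")
Z=lambda p:(p[0]/2.3+280-.3,p[1]/2.3+20-.3)
f=lambda a,b:np.degrees(np.arctan2(*(b-a)[::-1]))
L=[]
for a,b,z in [((62,35),(504,523),.045),((92,94),(462,494),.025)]:
    A=onz(c,Z(a),z,o);B=onz(c,Z(b),z,o);print(A.round(4),B.round(4),f(A,B));L.append((A,B))
A,B=L[0];u=(B-A)/np.linalg.norm(B-A);n=np.array([-u[1],u[0]])
print("gap to stud face tip/heel mm",[(-(p-A)@n*1e3).round(1) for p in L[1]],"heel to corner along",((B-L[1][1])@u*1e3).round(1))
E
```

```text
[ 0.4702 -0.0461] [ 0.6284 -0.0527] -2.3755232123803327
[ 0.4803 -0.0475] [ 0.6275 -0.0526] -1.9952910060455018
gap to stud face tip/heel mm [np.float64(0.9), np.float64(-0.1)] heel to corner along 0.8
```

The faces look flush in the wrist picture: the gaps are 1 mm or less and the angle difference is about 0.4°. I'll hold for a moment to check that it stays steady.

step_arm --pt "0 0 0 0 0 0" --pt "0 0 0 0 0 0" --pt "0 0 0 0 0 0" --pt "0 0 0 0 0 0" --pt "0 0 0 0 0 0" --pt "0 0 0 0 0 0" --pt "0 0 0 0 0 0" --pt "0 0 0 0 0 0"

```text
time_s: 13.85
ee_pos: [0.5512, -0.1241, 0.0286]
eef_rot: [-1.576, -0.0, -0.822]
force: [-17.6, -25.9, 11.8]
grip_width: 0.0316
```

```bash
python3 - <<'E'
from h import *
from station import job
o=get_obs();print(o["time_s"],o["ee_pos"],o["eef_rot"],o["force"],o["joint_vel"].round(4))
c=camera("side");cv2.imwrite("pics/d6.png",cv2.resize(c["pixels"][130:310,220:440,::-1],None,fx=3.3,fy=3.3,interpolation=cv2.INTER_CUBIC))
E
```

```text
13.85 [ 0.5511876  -0.12410804  0.0286018 ] [-1.57636287e+00 -4.23437039e-04 -8.21578584e-01] [-17.64537256 -25.89185452  11.78648882] [ 0.0005  0.0004  0.0009 -0.0003  0.0012 -0.0006]
```

View pics/d6.png

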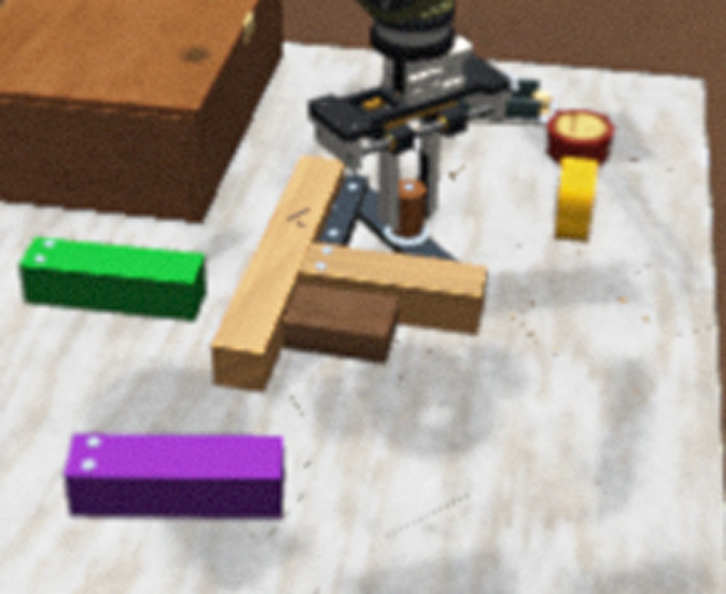

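The square is seated in the right corner, and the tape (575,200) and tin (580,135) are where they started (this crop starts 10 px higher than the first). The forces are steady, so I hand in.

```bash
python3 -c "
from station import job,get_obs
print(job.hand_in());print(get_obs()['force'])"
```

```text
the job is handed in; nothing more can be done
None
the job is handed in; nothing more can be done
```

I set the square flat in the open right-hand (−y) corner, pressed it home against plate and stud, and handed the job in at about 14 s while still holding it. Hand-in gives no verdict, so these are my own last checks:

- **Push:** about 18 N towards the plate and 26 N towards the stud, steady for over a second with the arm at rest. These are wrist forces that include friction, since the contact forces on each piece can't be read directly. A good part of the push towards the stud may be friction: 12 N showed before the square stopped against the stud.
- **Fit:** in the wrist picture the stud-side face is about 0.4° (0.007 rad) off the stud, with gaps up to about 1 mm, and the heel is about 1 mm from the corner. I did not measure the plate-side face separately.
- **Flatness:** the tool height is the same as when I gripped the square on the bench, and the tool tilted about 0.3° under the push.
- **Bystanders:** the tape measure and wax tin look unmoved in the side picture. The block plane was partly hidden behind the gripper there, but the arm never came near it.

**One disagreement:** the first scene and side pictures put the corner about 7 mm from where the wrist camera did. I went by the wrist camera, and contact confirmed it to within about 2 mm.

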